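Set out the terrarium ornaments in reverse order

TASK

Move the four terrarium ornaments, one at a time, from the cream holders on the grey carrier to the four pockets of the wooden display rack, in the reverse order: the one at the robot's left end of the carrier goes to the robot's right end of the display rack, the next one beside it, and so on, until the one from the right end stands at the left end. Stand each upright and flat on the floor of its pocket, about in the middle, and do not drop or topple any of them.

Things in the scene. Friction and masses are not known exactly. Their poses are not given: they have to be found in the camera images.
- carrier: flat grey plastic carrier plate, 82 mm (x) by 306 mm (y), with four cream holders on it in a row along its y axis, at y = -108, -36, 36 and 108 mm. Fixed. Origin: centre of its underside, on the table; its y axis points to the robot's left to within 9 degrees. It may stand nearer to the robot than the display rack, or farther.
- display: wooden display rack, 68 mm (x) by 300 mm (y), 16 mm high, empty at first, with four pockets in a row along its y axis, centred at y = -108, -36, 36 and 108 mm, x = 0; each is 56 mm square, its floor 10 mm above the table, its rim 6 mm above the floor. Fixed. Origin: centre of its underside, on the table; its y axis points to the robot's left to within 9 degrees.
- tower: concrete-grey round castle tower, 82 mm tall: a straight round shaft 30 mm across from 6 to 74 mm above its underside, with four small battlements on top; grip the shaft at about 55 mm. Round foot 40 mm across, 6 mm thick. Origin: centre of its underside, 10 mm above the table in either rack; z up.
- toadstool: toadstool, 64 mm tall: white stem 20 mm across, terracotta domed cap 42 mm across whose upright rim lies 36 to 52 mm above its underside; grip the cap across that rim at about 44 mm. Round foot 40 mm across, 6 mm thick. Origin: centre of its underside, 10 mm above the table in either rack; z up.
- house: white house with a dark gable roof, 60 mm tall. Its flat gable faces, 32 mm apart at x = +-16 mm, are upright from 6 to 50 mm: grip across them (along its x axis) at about 38 mm. Across y the roof overhangs the walls. Its x axis is within 9 degrees of the carrier's at first; any heading is right at the end. Round foot 40 mm across, 6 mm thick. Origin: centre of its underside, 10 mm above the table in either rack; z up.
- birdbath: pale marble bird bath, 60 mm tall: a post 18 mm across that carries an open round basin 46 mm across, whose upright outer wall lies 36 to 60 mm above its underside; grip across the outside of the basin at about 48 mm. Round foot 40 mm across, 6 mm thick. Origin: centre of its underside, 10 mm above the table in either rack; z up.
- tower_holder: square cream plastic holder, 68 mm by 68 mm, the one of four equal ones on the carrier in which the tower stands at the start (told apart only by that). Fixed. Origin: centre of its underside; axes as the carrier's. Its pocket is 56 mm square, floor 10 mm above the table, rim 6 mm above the floor.
- toadstool_holder: square cream plastic holder, 68 mm by 68 mm, the one of four equal ones on the carrier in which the toadstool stands at the start (told apart only by that). Fixed. Origin: centre of its underside; axes as the carrier's. Its pocket is 56 mm square, floor 10 mm above the table, rim 6 mm above the floor.
- house_holder: square cream plastic holder, 68 mm by 68 mm, the one of four equal ones on the carrier in which the house stands at the start (told apart only by that). Fixed. Origin: centre of its underside; axes as the carrier's. Its pocket is 56 mm square, floor 10 mm above the table, rim 6 mm above the floor.
- birdbath_holder: square cream plastic holder, 68 mm by 68 mm, the one of four equal ones on the carrier in which the bird bath stands at the start (told apart only by that). Fixed. Origin: centre of its underside; axes as the carrier's. Its pocket is 56 mm square, floor 10 mm above the table, rim 6 mm above the floor.
Not all that is in view belongs to the job. Leave any pink look-alike of the house alone. Leave any turquoise look-alike of the toadstool alone.

How it is judged:
By the outcome, as a careful person would: the job done as asked, in the order asked, and still so for the second after the job is handed in, with the robot touching nothing.
It also fails if it takes over 99 s, if anything falls off the work surface, if the arm or the gripper's body presses on something with over 40 N, if the wrist force passes 120 N, or if a joint passes its speed limit or range.

ROBOT

A 6-joint arm with a two-finger parallel gripper is mounted at the origin on the work surface. World frame = base frame: x ahead of the robot, y to its left, z up, the work surface at z = 0. Lengths are in m, angles in rad, forces in N, time in s.
With the tool pointing down it reaches from about 0.325 to 0.85 m from the base axis. Payload 4.4 kg.
Tool frame: the origin (TCP) lies midway between the tips of the shut fingers; the grasp point (between the pads) lies 19 mm behind it; z points along the fingers, y is the line along which they close (so a half turn about z gives the same grasp; the last joint's range is limited). The gripper opens to 94 mm and grips with 3 to 60 N. Pads are 16 mm wide; open, the fingers measure 119 mm over their backs; the gripper's body (75 mm by 177 mm) begins 78 mm behind the grasp point.
Start: joints at [-1.373, 0.207, 1.542, -0, 1.393, -0.15], TCP at [0.197, -0.54, 0.205] pointing down, gripper open.
Joint ranges: [-2.73, 2.73], [-0.86, 2.22], [0.23, 2.46], [-1.11, 4.25], [0.08, 2.63], [-2.82, 2.82]. Speed limits (rad/s): [2.79, 2.79, 3.14, 3.14, 3.14, 3.14].

INTERFACE

Orientations are given as a rotation vector (axis times angle).
In Python, from bench import manip, vision, models gives the robot as it stands.
- The arm moves only by the tool servo_tool, never from a script. Its argument "increments" is a list that holds one entry, the list of rows, each a list of 4 numbers: the shift along the world's x, y, z in m, then the turn about the world's z in rad. In form: [[[tx, ty, tz, roll], ...]]. A call has 1 to 8 rows; each row is the pose to reach, as a shift and turn from the pose commanded when the call began; what a row does not reach only later rows make up. A row lasts 1/8 s, in which the tool goes at most 62.5 mm and 10.7 degrees, less where a joint would pass 70% of its speed; a pose out of reach is approached as far as the arm can. A call with a gripper value outside its range is refused whole. "grip" is the closure, from 0 (fully open) to 1 (shut), set as the call begins (left out, the last holds). The fingers move at their own pace and stop on an object; the grip force is fixed at half the most. Time passes only in rows, so rows that repeat a pose let the fingers close. It gives the time, the measured TCP pose, the force, the opening and the grip force at its end, in the units of the state.
- manip.observe(): the state, without advancing time (a new reading comes with each control period).
- vision.read_camera(name): name is "scene" or "top" or "wrist"; returns the picture (480x640x3 uint8, blue, green, red); there is no depth.
- vision.get_calibration(name): a dict with "camera_matrix" (3x3 intrinsics, pixels), "R" (3x3) and "t" (3): a world point X has camera coordinates R X + t. Camera axes: x right, y down, z forward; pixel columns grow to the right and rows downward; lengths in m; the calibration is good to about 2 mm. A picture is of the moment at which its call begins: read the wrist's pose just before it. get_calibration takes no time and is no camera call; for the wrist camera it gives the pose at the moment of the call.
- manip.sign_off(): hands the job in; it is judged then, once.
Trained networks look in the newest picture that a camera, given by its name, has taken for a name from the list of things; names that differ only in an ending like _2 or _b are one class to them, and where a whole thing is asked for, a point or a joint stands for the part that bears it (a point fixed in the world has none). Each returns a list of dicts, best first, with "score" (0 to 1); they miss things now and then, are a little off and sometimes report something else, mostly with a low value. They report only what shows in the picture. A call takes as long as a camera call. They do not tell look-alikes from the thing itself.
- models.trace(camera, target): "mask" (480x640 bool, what is visible of it) and "bbox" ([left, top, width, height] in pixels, round what is visible of it).
The state is a dict: "clock": time; "joint_pos": joint angles; "joint_vel": joint speeds; "tau": joint torques, N m; "tool_pos": TCP position; "eef_rot": TCP orientation; "ft_force": force on the tool from outside, world axes, zero at the start; "moment": the same for the moment, N m; "gripper_width": finger opening in m; "grasp_force": force on a finger pad.
Only numpy, scipy, OpenCV 4.12 (cv2) and the standard library are available. Lean on these libraries where they do the work, as an engineer would, in place of code of your own. Each camera call takes 0.05 s, during which the arm holds its last target. There are 200 camera calls.

## Working session

There is one attempt and no reset: what is moved stays moved. The work goes in short steps, Python scripts to look and compute and a tool call to move; the robot and the scene stay as the last step left them, time stands still between calls to the robot, and variables do not carry over. Pictures are saved under pics/ and viewed, at most 14 in all, crops included, and the job is handed in when it is done.

Besides the shell and the picture viewer there is one more tool, called by a JSON object that holds its "method" and its "body", one argument or row to a line. servo_tool: Moves the arm, as the interface text tells. Its arguments: {"type":"object","properties":{"increments":{"type":"array","items":{"type":"array","items":{"type":"array","items":{"type":"number"}}}},"grip":{"type":"number"}},"required":["increments"]}

```bash
mkdir -p pics; python3 - <<'E'
from bench import manip, vision, models
import cv2, numpy as np
s=manip.observe(); print(s['clock'],s['tool_pos'],s['eef_rot'],s['gripper_width'])
for n in ['top','scene']:
    im=vision.read_camera(n); cv2.imwrite(f'pics/{n}0.png',im)
    c=vision.get_calibration(n); print(n,c['camera_matrix'],(-c['R'].T@c['t']),c['R'])
vision.read_camera('top')
for t in ['carrier','display','tower','toadstool','house','birdbath']:
    for d in models.trace('top',t)[:3]: 
        ys,xs=np.nonzero(d['mask']); print(t,round(d['score'],2),d['bbox'],xs.mean().round(1),ys.mean().round(1))
E
```

```text
0.0 [ 0.19635987 -0.53958715  0.20430296] [-3.09171631e+00 -5.44760808e-01  7.16285967e-05] 0.09390150014677089
top [[497.26745384   0.         314.59526233]
 [  0.         497.26745384 235.99384285]
 [  0.           0.           1.        ]] [0.4902521  0.04780677 0.84458164] [[-0.02098652 -0.99958597 -0.01968368]
 [-0.9934483   0.02306179 -0.11193139]
 [ 0.11233899  0.01720567 -0.99352097]]
scene [[455.68473657   0.         322.32121649]
 [  0.         455.68473657 242.42942952]
 [  0.           0.           1.        ]] [ 0.78841851 -0.33797662  0.61786974] [[ 0.89220799  0.45155666 -0.00784117]
 [ 0.35454839 -0.71107774 -0.60717698]
 [-0.27975049  0.53894808 -0.79452793]]
display 0.8 [268.8, 278.4, 184.1, 49.5] 358.5 302.6
tower 0.61 [299.3, 171.6, 20.3, 28.9] 310.0 185.5
tower 0.37 [373.6, 168.1, 38.6, 41.5] 393.3 193.9
toadstool 0.88 [437.9, 161.5, 33.1, 34.1] 455.3 179.2
toadstool 0.66 [381.8, 172.1, 30.0, 26.8] 395.0 185.4
house 0.93 [199.5, 232.5, 27.8, 23.6] 215.7 245.0
house 0.74 [253.8, 171.9, 23.7, 28.3] 265.1 184.2
house 0.74 [182.7, 154.9, 29.9, 33.8] 198.0 170.1
birdbath 0.93 [342.4, 165.6, 24.6, 34.1] 352.3 183.0
birdbath 0.25 [251.6, 169.3, 30.7, 31.3] 265.4 184.5
```

View pics/top0.png

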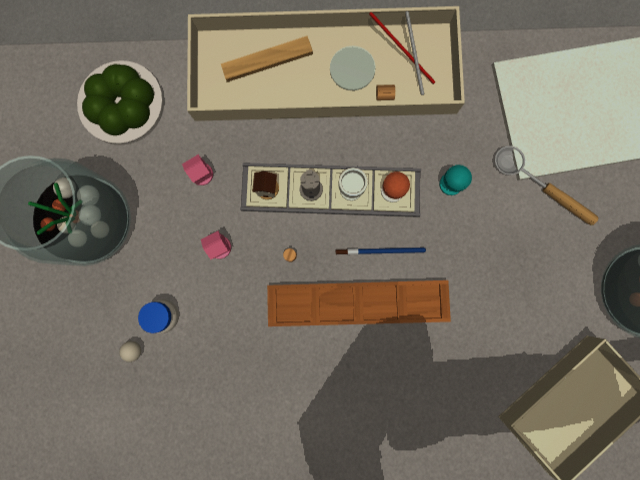

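View pics/scene0.png

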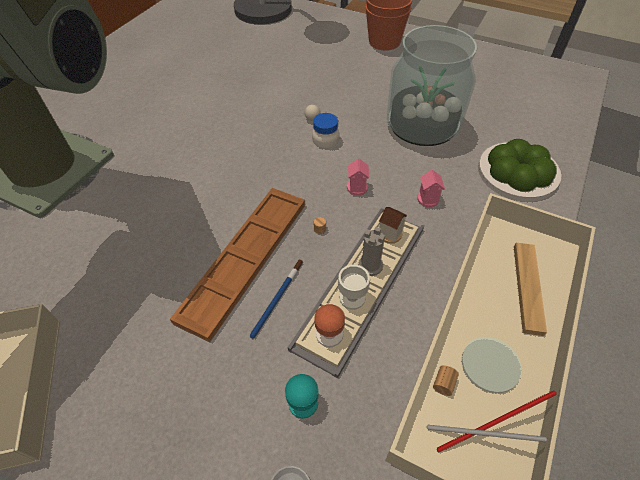

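The top view shows the carrier at about (330,190). From the robot's left it holds the house (265,184), tower (311,184), bird bath (352,183) and toadstool (396,185). The display is nearer, at about (358,303). The pink houses and the turquoise toadstool stand outside the carrier. The order on the display from the left will be toadstool, bird bath, tower, house.

```bash
cat > h.py <<'E'
import numpy as np, cv2
from bench import manip, vision, models
def back(c,uv,z):
    K,R,t=c['camera_matrix'],c['R'],c['t']
    uv=np.atleast_2d(np.asarray(uv,float)); d=np.c_[uv,np.ones(len(uv))]@np.linalg.inv(K).T@R
    o=-R.T@t; return o+d*((z-o[2])/d[:,2])[:,None]
def proj(c,X):
    p=np.atleast_2d(X)@c['R'].T+c['t']; p=p@c['camera_matrix'].T; return p[:,:2]/p[:,2:]
def rect(c,mask,z):
    ys,xs=np.nonzero(mask); P=back(c,np.c_[xs,ys],z)[:,:2]
    (cx,cy),(w,h),a=cv2.minAreaRect((P*1000).astype(np.float32))
    if w>h: a-=90; w,h=h,w   # a: heading of short (x) axis, deg
    return cx,cy,w,h,(a+90)%180-90
def circ(c,mask,z):
    cs=max(cv2.findContours(mask.astype(np.uint8),0,1)[0],key=cv2.contourArea)[:,0]
    P=back(c,cs,z)[:,:2]*1000; (x,y),r=cv2.minEnclosingCircle(P.astype(np.float32)); return x,y,r,*P.mean(0)
def yaw():
    y=cv2.Rodrigues(np.array(manip.observe()['eef_rot']))[0][:,1]; return np.arctan2(y[1],y[0])
E
python3 - <<'E'
from h import *
for n,boxD,boxC in [('top',(255,260,465,340),(235,155,425,222)),('scene',(160,180,310,345),(285,200,430,380))]:
    c=vision.get_calibration(n); im=cv2.imread(f'pics/{n}0.png'); hsv=cv2.cvtColor(im,cv2.COLOR_BGR2HSV)
    def seg(lo,hi,b):
        m=cv2.inRange(hsv,lo,hi); k=np.zeros_like(m); k[b[1]:b[3],b[0]:b[2]]=1; m=m*k
        m=cv2.morphologyEx(m,cv2.MORPH_CLOSE,np.ones((7,7))); _,l,s,_=cv2.connectedComponentsWithStats(m)
        return l==1+s[1:,4].argmax()
    print(n,'display',np.round(rect(c,seg((5,110,30),(18,255,255),boxD),.016),1))
    print(n,'cream',np.round(rect(c,seg((18,25,100),(38,140,255),boxC),.016),1))
vision.read_camera('top'); c=vision.get_calibration('top')
for t,z in [('tower',.092),('toadstool',.054),('birdbath',.07),('house',.06)]:
    for d in models.trace('top',t)[:3]: print(t,round(d['score'],2),np.round(circ(c,d['mask'],z),1))
E
```

```text
top display [ 4.715e+02 -6.700e+00  6.860e+01  3.001e+02  4.000e-01]
top cream [665.4  35.9 114.2 322.6  -1.5]
scene display [ 4.742e+02 -9.400e+00  7.490e+01  3.046e+02  3.000e-01]
scene cream [661.7  36.2 248.3 328.1  26.4]
tower 0.86 [656.2  66.2  24.  654.9  66.1]
tower 0.3 [649.2 -64.1  25.  650.1 -63.4]
toadstool 0.86 [658.4 -68.   25.8 657.9 -69. ]
toadstool 0.72 [ 667.2 -166.    27.7  666.2 -167.1]
birdbath 0.67 [6.603e+02 4.000e-01 2.680e+01 6.611e+02 5.000e-01]
house 0.9 [691.5 248.4  26.1 690.9 248. ]
house 0.85 [665.2 140.9  25.7 665.7 139.7]
house 0.81 [569.2 219.6  24.7 567.8 219.3]
```

{"method": "servo_tool", "body": {
  "increments": [
    [[0.04, 0.05, 0.02, 0.17], [0.08, 0.1, 0.04, 0.34], [0.12, 0.15, 0.06, 0.51], [0.16, 0.2, 0.08, 0.68], [0.2, 0.25, 0.1, 0.85], [0.24, 0.3, 0.1, 1.02], [0.28, 0.35, 0.1, 1.2], [0.31, 0.4, 0.1, 1.2]]
  ],
  "grip": 0
}}

```text
clock: 1.7
tool_pos: [0.4963, -0.1562, 0.3058]
eef_rot: [2.244, 2.197, 0.0]
ft_force: [0.3, -0.7, -0.5]
gripper_width: 0.0941
grasp_force: 0.0
```

{"method": "servo_tool", "body": {
  "increments": [
    [[0.04, 0.04, 0, 0], [0.07, 0.08, 0, 0], [0.1, 0.12, 0, 0], [0.12, 0.16, 0, 0], [0.12, 0.175, 0, 0], [0.12, 0.175, 0, 0], [0.12, 0.175, 0, 0]]
  ]
}}

```text
clock: 2.58
tool_pos: [0.6146, 0.016, 0.3055]
eef_rot: [2.247, 2.195, -0.001]
ft_force: [-0.9, 0.6, 0.1]
gripper_width: 0.0936
grasp_force: 0.0
```

```bash
python3 - <<'E'
from h import *
s=manip.observe(); print(s['clock'],s['tool_pos'],np.degrees(yaw()),s['joint_pos'])
c=vision.get_calibration('wrist'); im=vision.read_camera('wrist'); cv2.imwrite('pics/w1.png',im)
print(-c['R'].T@c['t'],c['R'],c['camera_matrix'][0,0])
for t,z in [('tower',.092),('toadstool',.054),('birdbath',.07),('house',.06),('carrier',.01)]:
    for d in models.trace('wrist',t)[:2]: print(t,round(d['score'],2),d['bbox'],np.round(circ(c,d['mask'],z),1))
E
```

```text
2.575 [0.61464094 0.0159737  0.30552972] -1.3328396407039864 [-1.14263235e-01  2.35942185e-01  1.30218140e+00 -7.38527803e-04
  1.60334057e+00 -9.10248502e-02]
[0.61700962 0.08691805 0.48450894] [[ 9.99717893e-01 -2.37471381e-02  4.56502837e-04]
 [-2.31156484e-02 -9.68356121e-01  2.48499676e-01]
 [-5.45909881e-03 -2.48440125e-01 -9.68631871e-01]] 351.45200777273
tower 0.56 [332.8, 152.8, 36.3, 31.0] [660.2  67.7  20.  659.3  67.9]
toadstool 0.98 [331.7, 251.8, 32.7, 44.2] [658.5 -69.   28.9 657.9 -69.2]
birdbath 0.67 [333.6, 204.6, 36.2, 40.2] [6.615e+02 6.000e-01 2.650e+01 6.618e+02 5.000e-01]
house 0.98 [361.4, 0.0, 36.9, 25.6] [692.1 236.   21.5 690.7 232. ]
house 0.93 [251.5, 0.0, 38.0, 53.8] [574.8 215.7  25.2 573.9 216.2]
```

View pics/w1.png

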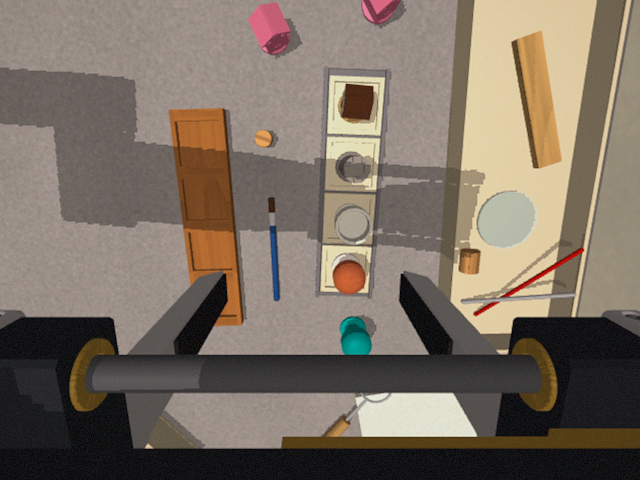

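The wrist view has image right as +x and up as +y. Carrier corners are about (326,69), (387,70), (371,296) and (316,294). Display corners are about (169,109), (226,109) and (242,325). I turn these into poses.

```bash
python3 - <<'E'
from h import *
c=vision.get_calibration('wrist')
def quad(p,z):
    P=back(c,p,z)[:,:2]*1000; print(P.round(0).tolist(),'c',P.mean(0).round(1)); 
    for a,b in [(0,3),(1,2)]: 
        if len(P)==4: d=P[a]-P[b]; print(' len %.0f yaw %.1f'%(np.hypot(*d),np.degrees(np.arctan2(-d[0],d[1]))))
quad([(326,69),(387,70),(371,296),(316,294)],.004)
quad([(169.5,109.5),(226.5,108.5),(242,324.5),(187,326)],.016)
for n,p,z in [('bath',(353,225),.07),('toad',(349,277),.06),('tower',(352,166),.092),('house',(357.5,102),.065)]: print(n,(back(c,p,z)[0,:2]*1000).round(1))
im=cv2.imread('pics/w1.png'); cv2.imwrite('pics/w1c.png',cv2.resize(im[60:310,300:400],None,fx=2.4,fy=2.4,interpolation=cv2.INTER_CUBIC))
E
```

```text
[[636.0, 187.0], [713.0, 184.0], [698.0, -121.0], [617.0, -116.0]] c [666.2  33.3]
 len 303 yaw -3.6
 len 305 yaw -2.8
[[439.0, 142.0], [510.0, 142.0], [508.0, -156.0], [427.0, -157.0]] c [471.1  -7.3]
 len 299 yaw -2.2
 len 298 yaw -0.5
bath [663.8  -0. ]
toad [660.1 -70. ]
tower [659.9  70.5]
house [668.7 139.3]
```

{"method": "servo_tool", "body": {
  "increments": [
    [[0.04, 0.02, -0.04, 0], [0.05, 0.05, -0.08, 0], [0.05, 0.07, -0.08, 0], [0.05, 0.07, -0.08, 0], [0.05, 0.07, -0.08, 0]]
  ]
}}

```text
clock: 3.5
tool_pos: [0.6663, 0.0866, 0.2285]
eef_rot: [2.243, 2.194, 0.005]
ft_force: [-0.8, -1.0, 0.1]
gripper_width: 0.0942
grasp_force: 0.0
```

```bash
python3 - <<'E'
from h import *
s=manip.observe(); print(s['clock'],s['tool_pos'],np.degrees(yaw()))
c=vision.get_calibration('wrist'); im=vision.read_camera('wrist'); cv2.imwrite('pics/w2.png',im)
for t,z in [('tower',.092),('toadstool',.054),('birdbath',.07),('house',.06)]:
    for d in models.trace('wrist',t)[:2]: print(t,round(d['score'],2),d['bbox'],np.round(circ(c,d['mask'],z),1))
E
```

```text
3.5 [0.6662536  0.08658458 0.22849665] -1.2739466602630831
tower 0.83 [294.5, 216.2, 30.6, 52.6] [666.2  75.8  24.6 665.4  77. ]
toadstool 0.81 [303.4, 392.3, 31.3, 43.6] [ 671.8 -148.7   33.3  670.5 -149.8]
toadstool 0.57 [290.2, 328.3, 34.3, 29.0] [658.9 -52.9  21.4 659.4 -51.2]
birdbath 0.83 [289.4, 273.2, 43.7, 55.3] [665.6   6.7  31.2 663.8   5.8]
house 0.72 [316.0, 13.7, 48.1, 62.5] [697.9 248.4  24.  696.7 248.4]
house 0.65 [184.2, 54.5, 55.6, 53.8] [576.8 218.   25.5 577.9 219.3]
```

View pics/w2.png

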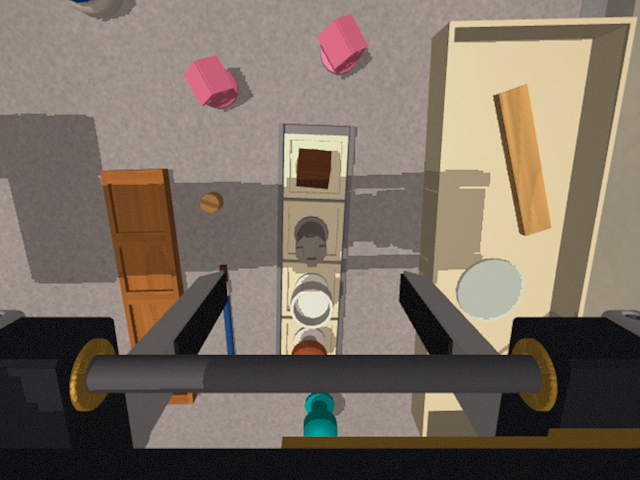

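The view shows the house roof at about (314,168), the tower at (311,240) and the bath at (312,307). I crop the house to read its heading.

```bash
python3 - <<'E'
from h import *
im=cv2.imread('pics/w2.png'); cv2.imwrite('pics/w2c.png',cv2.resize(im[120:270,265:365],None,fx=4,fy=4,interpolation=cv2.INTER_CUBIC))
E
```

```text
(no output)
```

View pics/w2c.png

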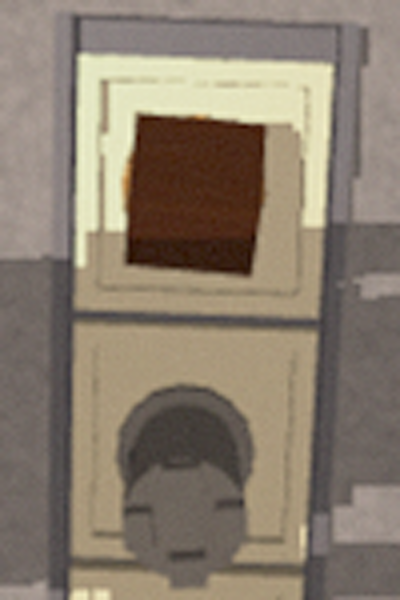

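The crop shows the house roof corners at (138,115), (266,125), (250,275) and (127,262), with the ridge running from (134,237) to (260,245). The tower foot centre is near (184,450) and its top near (186,512).

```bash
python3 - <<'E'
from h import *
c=vision.get_calibration('wrist')
f=lambda p:np.array(p)/4+[265,120]
for z,p in [(.07,[(134,237),(260,245)]),(.05,[(138,115),(266,125)]),(.05,[(127,262),(250,275)]),(.06,[(138,115),(127,262)]),(.06,[(266,125),(250,275)])]:
    P=back(c,f(p),z)[:,:2]*1000; d=P[1]-P[0]; print(z,P.round(1).tolist(),P.mean(0).round(1),'len %.1f ang %.1f'%(np.hypot(*d),np.degrees(np.arctan2(d[1],d[0]))))
# holder outer corners, tower foot and top
P=back(c,f([(78,55),(335,55),(318,318),(72,312)]),.016)*1000; print(P[:,:2].round(0).tolist(),P.mean(0).round(1))
print(back(c,f([(184,450)]),.016)*1000, back(c,f([(186,512)]),.09)*1000)
E
```

```text
0.07 [[654.0, 131.9], [683.7, 129.3]] [668.9 130.6] len 29.8 ang -4.9
0.05 [[655.2, 159.8], [686.5, 156.7]] [670.9 158.3] len 31.4 ang -5.7
0.05 [[651.3, 124.2], [682.1, 120.2]] [666.7 122.2] len 31.1 ang -7.3
0.06 [[655.6, 159.7], [651.7, 125.2]] [653.7 142.4] len 34.8 ang -96.3
0.06 [[686.0, 156.7], [681.7, 121.3]] [683.8 139. ] len 35.7 ang -96.9
[[639.0, 176.0], [707.0, 174.0], [702.0, 104.0], [634.0, 108.0]] [670.4 140.5  16. ]
[[664.08638229  67.68487513  16.        ]] [[664.82978988  69.88119396  90.        ]]
```

{"method": "servo_tool", "body": {
  "increments": [
    [[0.003, 0.053, -0.03, -0.08], [0.003, 0.053, -0.09, -0.08], [0.003, 0.053, -0.15, -0.08], [0.003, 0.053, -0.18, -0.08], [0.003, 0.053, -0.199, -0.08], [0.003, 0.053, -0.199, -0.08], [0.003, 0.053, -0.199, -0.08]]
  ]
}}

```text
clock: 4.62
tool_pos: [0.6699, 0.1402, 0.0285]
eef_rot: [2.33, 2.103, 0.005]
ft_force: [-0.4, 0.8, 0.0]
gripper_width: 0.0937
grasp_force: 0.0
```

{"method": "servo_tool", "body": {
  "increments": [
    [[0, 0, 0, 0], [0, 0, 0, 0], [0, 0, 0, 0], [0, 0, 0, 0], [0, 0, 0, 0], [0, 0, 0, 0]]
  ],
  "grip": 1
}}

```text
clock: 5.38
tool_pos: [0.668, 0.1402, 0.0262]
eef_rot: [-2.332, -2.105, 0.0]
ft_force: [0.6, -0.0, 0.7]
gripper_width: 0.0375
grasp_force: 0.0
```

{"method": "servo_tool", "body": {
  "increments": [
    [[0, 0, 0, 0], [0, 0, 0, 0], [0, 0, 0, 0], [0, 0, 0, 0]]
  ]
}}

```text
clock: 5.88
tool_pos: [0.668, 0.1402, 0.0262]
eef_rot: [-2.332, -2.105, 0.0]
ft_force: [1.3, 0.6, -0.4]
gripper_width: 0.0317
grasp_force: 30.0
```

{"method": "servo_tool", "body": {
  "increments": [
    [[0, 0, 0.03, 0], [0, 0, 0.08, 0], [0, 0, 0.14, 0], [-0.02, -0.03, 0.15, 0], [-0.06, -0.07, 0.15, 0], [-0.09, -0.12, 0.15, 0.03], [-0.12, -0.16, 0.15, 0.06], [-0.15, -0.2, 0.15, 0.09]]
  ]
}}

```text
clock: 6.88
tool_pos: [0.5168, -0.061, 0.1763]
eef_rot: [2.233, 2.209, -0.0]
ft_force: [0.4, 0.3, -0.3]
gripper_width: 0.0317
grasp_force: 30.0
```

{"method": "servo_tool", "body": {
  "increments": [
    [[-0.03, -0.03, 0, 0], [-0.047, -0.055, 0, 0], [-0.047, -0.055, 0, 0], [-0.047, -0.055, 0, 0]]
  ]
}}

```text
clock: 7.38
tool_pos: [0.4715, -0.1143, 0.1765]
eef_rot: [2.235, 2.208, 0.001]
ft_force: [1.3, 0.2, -0.7]
gripper_width: 0.0319
grasp_force: 30.0
```

```bash
python3 - <<'E'
from h import *
s=manip.observe(); print(s['clock'],s['tool_pos'],np.degrees(yaw()),s['grasp_force'],s['gripper_width'])
c=vision.get_calibration('wrist'); im=vision.read_camera('wrist'); cv2.imwrite('pics/w3.png',im)
# predicted display overlay
ct=vision.get_calibration('top'); it=vision.read_camera('top')
for i,cc in ((im,c),(it,ct)):
    a=np.radians(-.5); R=np.array([[np.cos(a),-np.sin(a)],[np.sin(a),np.cos(a)]])
    for y in (-.108,-.036,.036,.108):
        q=np.array([(-.028,y-.028),(.028,y-.028),(.028,y+.028),(-.028,y+.028)])@R.T+[.4715,-.007]
        p=proj(cc,np.c_[q,np.full(4,.016)]).round().astype(int); cv2.polylines(i,[p.reshape(-1,1,2)],True,(0,255,0),1)
out=np.hstack([cv2.resize(im,(480,360)),cv2.resize(it[230:400,230:480],None,fx=1.28,fy=360/170)]); cv2.imwrite('pics/w3o.png',out)
print(out.shape)
E
```

```text
7.375 [ 0.47148847 -0.11432628  0.17645528] -0.6969481708324027 29.98719071270898 0.031863823573116276
(360, 800, 3)
```

View pics/w3o.png

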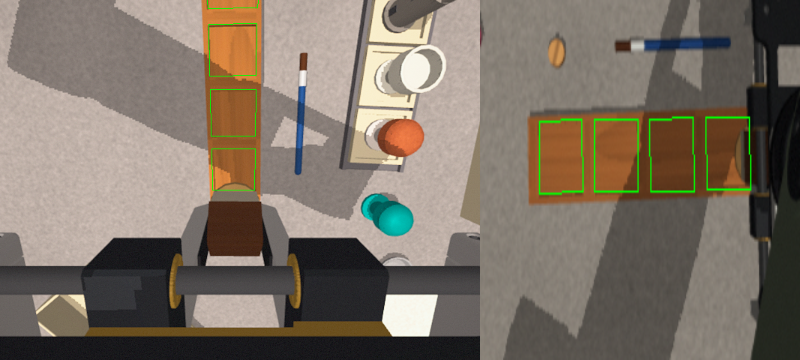

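{"method": "servo_tool", "body": {
  "increments": [
    [[0.0005, -0.0005, -0.05, 0], [0.0005, -0.0005, -0.1, 0], [0.0005, -0.0005, -0.13, 0], [0.0005, -0.0005, -0.14, 0], [0.0005, -0.0005, -0.145, 0], [0.0005, -0.0005, -0.149, 0], [0.0005, -0.0005, -0.1495, 0], [0.0005, -0.0005, -0.1495, 0]]
  ]
}}

```text
clock: 8.48
tool_pos: [0.4723, -0.1156, 0.0276]
eef_rot: [2.234, 2.207, 0.001]
ft_force: [0.2, 1.0, -0.1]
gripper_width: 0.0319
grasp_force: 30.0
```

{"method": "servo_tool", "body": {
  "increments": [
    [[0, 0, 0, 0], [0, 0, 0, 0], [0, 0, 0, 0], [0, 0, 0, 0], [0, 0, 0, 0], [0, 0, 0, 0], [0, 0, 0, 0], [0, 0, 0, 0]]
  ],
  "grip": 0
}}

```text
clock: 9.48
tool_pos: [0.4716, -0.1152, 0.0268]
eef_rot: [-2.235, -2.208, 0.0]
ft_force: [-0.2, 0.5, 0.3]
gripper_width: 0.0939
grasp_force: 0.0
```

{"method": "servo_tool", "body": {
  "increments": [
    [[0, 0, 0.04, 0], [0, 0, 0.1, 0], [0, 0, 0.16, 0], [0.03, 0.03, 0.18, 0], [0.07, 0.07, 0.19, -0.02], [0.11, 0.11, 0.19, -0.04], [0.15, 0.15, 0.19, -0.04], [0.18, 0.18, 0.19, -0.04]]
  ]
}}

```text
clock: 10.48
tool_pos: [0.6528, 0.0666, 0.2165]
eef_rot: [-2.277, -2.164, 0.0]
ft_force: [0.8, -1.0, 0.3]
gripper_width: 0.0942
grasp_force: 0.0
```

{"method": "servo_tool", "body": {
  "increments": [
    [[0.012, 0.004, 0, 0], [0.012, 0.004, 0, 0], [0.012, 0.004, 0, 0]]
  ]
}}

```text
clock: 10.85
tool_pos: [0.6628, 0.0675, 0.2167]
eef_rot: [-2.28, -2.161, 0.002]
ft_force: [-0.5, -0.2, -0.6]
gripper_width: 0.0942
grasp_force: 0.0
```

```bash
python3 - <<'E'
from h import *
s=manip.observe(); print(s['clock'],s['tool_pos'],np.degrees(yaw()))
c=vision.get_calibration('wrist'); im=vision.read_camera('wrist')
for n,x,y,r,z in [('tower',.664,.0695,.015,.084),('tower',.664,.0695,.02,.016),('bath',.664,0,.023,.07),('house',.472,-.1155,.02,.016)]:
    a=np.linspace(0,6.28,30); p=proj(c,np.c_[x+r*np.cos(a),y+r*np.sin(a),z+0*a]).round().astype(int); cv2.polylines(im,[p.reshape(-1,1,2)],True,(0,255,0),1)
cv2.imwrite('pics/w4.png',im)
for t,z in [('tower',.092),('birdbath',.07)]:
    for d in models.trace('wrist',t)[:2]: print(t,round(d['score'],2),d['bbox'],np.round(circ(c,d['mask'],z),1))
E
```

```text
10.85 [0.66279422 0.06749934 0.21671192] -3.055844861827529
tower 0.6 [296.8, 199.3, 35.7, 52.7] [665.3  73.8  22.6 665.1  74.8]
birdbath 0.74 [296.3, 260.0, 43.2, 55.2] [664.6   5.1  30.2 664.    4.4]
birdbath 0.62 [283.1, 113.3, 66.8, 68.8] [670.3 140.   40.2 670.4 140.5]
```

View pics/w4.png

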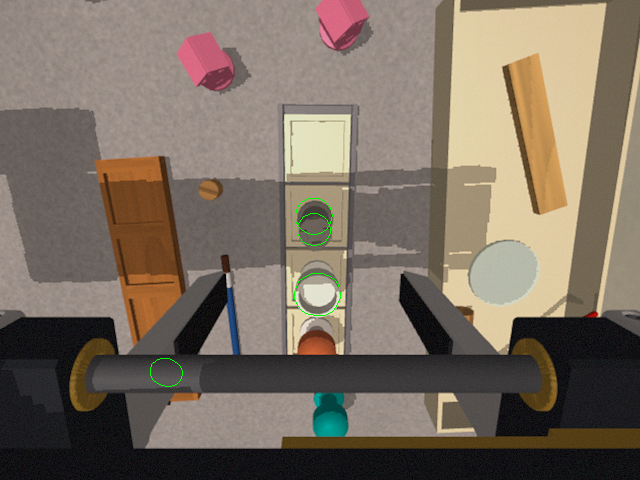

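The overlaid circles fit the tower's foot and top (314,216–230) and the bath rim (317,293). I go down on the tower.

{"method": "servo_tool", "body": {
  "increments": [
    [[0.001, 0.002, -0.05, 0], [0.001, 0.002, -0.1, 0], [0.001, 0.002, -0.14, 0], [0.001, 0.002, -0.16, 0], [0.001, 0.002, -0.171, 0], [0.001, 0.002, -0.171, 0]]
  ]
}}

```text
clock: 11.75
tool_pos: [0.6651, 0.0706, 0.0464]
eef_rot: [2.278, 2.162, 0.001]
ft_force: [-0.5, 0.3, 0.8]
gripper_width: 0.094
grasp_force: 0.0
```

{"method": "servo_tool", "body": {
  "increments": [
    [[0, 0, 0, 0], [0, 0, 0, 0], [0, 0, 0, 0], [0, 0, 0, 0], [0, 0, 0, 0], [0, 0, 0, 0], [0, 0, 0, 0], [0, 0, 0, 0]]
  ],
  "grip": 1
}}

```text
clock: 12.75
tool_pos: [0.6646, 0.0707, 0.0457]
eef_rot: [-2.278, -2.163, 0.0]
ft_force: [-0.6, 0.1, -0.2]
gripper_width: 0.0294
grasp_force: 30.0
```

{"method": "servo_tool", "body": {
  "increments": [
    [[0, 0, 0, 0], [0, 0, 0, 0]]
  ]
}}

```text
clock: 13.0
tool_pos: [0.6646, 0.0707, 0.0457]
eef_rot: [-2.278, -2.163, -0.0]
ft_force: [0.2, 0.3, -0.3]
gripper_width: 0.0298
grasp_force: 30.0
```

{"method": "servo_tool", "body": {
  "increments": [
    [[0, 0, 0.03, 0], [0, 0, 0.08, 0], [-0.01, -0.005, 0.11, 0], [-0.05, -0.03, 0.11, 0.02], [-0.09, -0.055, 0.11, 0.04], [-0.14, -0.085, 0.11, 0.05], [-0.18, -0.105, 0.11, 0.05], [-0.193, -0.1135, 0.11, 0.05]]
  ]
}}

```text
clock: 14.0
tool_pos: [0.4693, -0.0432, 0.1553]
eef_rot: [-2.224, -2.217, 0.001]
ft_force: [0.2, -0.7, -1.6]
gripper_width: 0.0296
grasp_force: 30.0
```

{"method": "servo_tool", "body": {
  "increments": [
    [[0, 0, 0, 0], [0, 0, -0.05, 0], [0, 0, -0.09, 0], [0, 0, -0.1, 0], [0, 0, -0.105, 0], [0, 0, -0.109, 0], [0, 0, -0.1095, 0], [0, 0, -0.1095, 0]]
  ]
}}

```text
clock: 15.0
tool_pos: [0.4724, -0.043, 0.0472]
eef_rot: [2.223, 2.218, 0.001]
ft_force: [0.5, 0.0, -1.1]
gripper_width: 0.0293
grasp_force: 30.0
```

{"method": "servo_tool", "body": {
  "increments": [
    [[0, 0, 0, 0], [0, 0, 0, 0], [0, 0, 0, 0], [0, 0, 0, 0], [0, 0, 0, 0], [0, 0, 0, 0], [0, 0, 0, 0], [0, 0, 0, 0]]
  ],
  "grip": 0
}}

```text
clock: 16.0
tool_pos: [0.4716, -0.0428, 0.0463]
eef_rot: [-2.224, -2.219, 0.0]
ft_force: [-0.3, 0.0, -0.1]
gripper_width: 0.0939
grasp_force: 0.0
```

{"method": "servo_tool", "body": {
  "increments": [
    [[0, 0, 0.05, 0], [0, 0, 0.1, 0], [0, 0, 0.15, 0], [0.04, 0.01, 0.17, -0.02], [0.09, 0.02, 0.17, -0.05], [0.14, 0.035, 0.17, -0.05], [0.18, 0.045, 0.17, -0.05], [0.192, 0.045, 0.17, -0.05]]
  ]
}}

```text
clock: 17.0
tool_pos: [0.6648, 0.003, 0.2153]
eef_rot: [-2.276, -2.164, 0.001]
ft_force: [-0.3, 1.1, 0.2]
gripper_width: 0.0943
grasp_force: 0.0
```

{"method": "servo_tool", "body": {
  "increments": [
    [[0, 0, 0, 0], [0, 0, 0, 0]]
  ]
}}

```text
clock: 17.25
tool_pos: [0.6624, 0.0018, 0.2163]
eef_rot: [-2.279, -2.162, 0.001]
ft_force: [-0.7, 0.1, -0.4]
gripper_width: 0.0942
grasp_force: 0.0
```

```bash
python3 - <<'E'
from h import *
s=manip.observe(); print(s['clock'],s['tool_pos'],np.degrees(yaw()))
c=vision.get_calibration('wrist'); im=vision.read_camera('wrist')
for n,x,y,r,z in [('toad',.660,-.070,.021,.056),('bath',.664,.002,.023,.07),('b',.664,.002,.02,.016),('tower',.472,-.043,.02,.016)]:
    a=np.linspace(0,6.28,30); p=proj(c,np.c_[x+r*np.cos(a),y+r*np.sin(a),z+0*a]).round().astype(int); cv2.polylines(im,[p.reshape(-1,1,2)],True,(0,255,0),1)
cv2.imwrite('pics/w5.png',im[:480])
E
```

```text
17.25 [0.66241311 0.00181705 0.21629096] -3.011561107025212
```

View pics/w5.png

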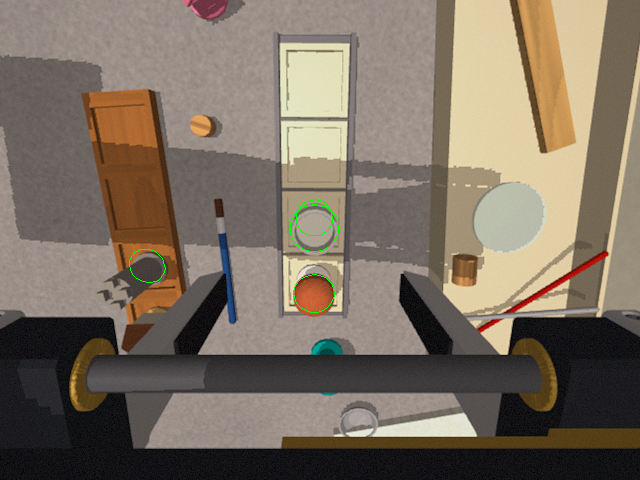

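The bath rim (314,229), the toadstool cap (314,294) and the placed tower's foot (147,266) all match the predicted circles. I go down on the bath.

{"method": "servo_tool", "body": {
  "increments": [
    [[0.001, 0, -0.05, 0], [0.001, 0, -0.1, 0], [0.001, 0, -0.14, 0], [0.001, 0, -0.165, 0], [0.001, 0, -0.177, 0], [0.001, 0, -0.177, 0]]
  ]
}}

```text
clock: 18.05
tool_pos: [0.6639, 0.0021, 0.0392]
eef_rot: [-2.278, -2.162, 0.001]
ft_force: [-0.2, 0.2, -0.2]
gripper_width: 0.0942
grasp_force: 0.0
```

{"method": "servo_tool", "body": {
  "increments": [
    [[0, 0, 0, 0], [0, 0, 0, 0], [0, 0, 0, 0], [0, 0, 0, 0], [0, 0, 0, 0], [0, 0, 0, 0], [0, 0, 0, 0], [0, 0, 0, 0]]
  ],
  "grip": 1
}}

```text
clock: 19.05
tool_pos: [0.6644, 0.0023, 0.0393]
eef_rot: [-2.278, -2.163, 0.0]
ft_force: [-1.4, -0.8, 2.2]
gripper_width: 0.0449
grasp_force: 30.0
```

{"method": "servo_tool", "body": {
  "increments": [
    [[0, 0, 0.03, 0], [0, 0, 0.08, 0], [-0.01, 0, 0.1, 0], [-0.05, 0.01, 0.1, 0.02], [-0.09, 0.015, 0.1, 0.04], [-0.14, 0.02, 0.1, 0.05], [-0.18, 0.025, 0.1, 0.05], [-0.193, 0.027, 0.1, 0.05]]
  ]
}}

```text
clock: 20.05
tool_pos: [0.4693, 0.0297, 0.1387]
eef_rot: [-2.223, -2.219, 0.001]
ft_force: [0.6, 0.5, -0.6]
gripper_width: 0.0447
grasp_force: 30.0
```

{"method": "servo_tool", "body": {
  "increments": [
    [[0, 0, 0, 0], [0, 0, -0.05, 0], [0, 0, -0.08, 0], [0, 0, -0.09, 0], [0, 0, -0.095, 0], [0, 0, -0.099, 0], [0, 0, -0.0995, 0], [0, 0, -0.0995, 0]]
  ]
}}

```text
clock: 21.05
tool_pos: [0.4722, 0.0292, 0.0405]
eef_rot: [2.223, 2.218, 0.001]
ft_force: [-0.2, 0.1, 0.0]
gripper_width: 0.0452
grasp_force: 30.0
```

{"method": "servo_tool", "body": {
  "increments": [
    [[0, 0, 0, 0], [0, 0, 0, 0], [0, 0, 0, 0], [0, 0, 0, 0], [0, 0, 0, 0], [0, 0, 0, 0], [0, 0, 0, 0], [0, 0, 0, 0]]
  ],
  "grip": 0
}}

```text
clock: 22.05
tool_pos: [0.4716, 0.0292, 0.0398]
eef_rot: [-2.224, -2.219, 0.0]
ft_force: [-0.1, 0.1, 1.1]
gripper_width: 0.0939
grasp_force: 0.0
```

{"method": "servo_tool", "body": {
  "increments": [
    [[0, 0, 0.05, 0], [0, 0, 0.1, 0], [0, 0, 0.15, 0], [0.04, -0.02, 0.17, -0.02], [0.09, -0.04, 0.17, -0.05], [0.14, -0.07, 0.17, -0.05], [0.18, -0.085, 0.17, -0.05], [0.19, -0.1, 0.17, -0.05]]
  ]
}}

```text
clock: 23.05
tool_pos: [0.6628, -0.0716, 0.2087]
eef_rot: [-2.278, -2.162, 0.001]
ft_force: [-0.8, -0.7, 0.4]
gripper_width: 0.0936
grasp_force: 0.0
```

{"method": "servo_tool", "body": {
  "increments": [
    [[0, 0, 0, 0], [0, 0, 0, 0]]
  ]
}}

```text
clock: 23.3
tool_pos: [0.6604, -0.0701, 0.2098]
eef_rot: [-2.277, -2.162, 0.001]
ft_force: [0.1, -0.3, 0.7]
gripper_width: 0.0938
grasp_force: 0.0
```

```bash
python3 - <<'E'
from h import *
s=manip.observe(); print(s['clock'],s['tool_pos'],np.degrees(yaw()))
c=vision.get_calibration('wrist'); im=vision.read_camera('wrist')
for n,x,y,r,z in [('toad',.660,-.070,.021,.056),('toad',.660,-.070,.02,.016),('bath',.4715,.029,.02,.016),('tower',.472,-.043,.02,.016)]:
    a=np.linspace(0,6.28,30); p=proj(c,np.c_[x+r*np.cos(a),y+r*np.sin(a),z+0*a]).round().astype(int); cv2.polylines(im,[p.reshape(-1,1,2)],True,(0,255,0),1)
cv2.imwrite('pics/w6.png',im[:480])
E
```

```text
23.3 [ 0.66036036 -0.07010037  0.20982966] -2.9659557665537974
```

View pics/w6.png

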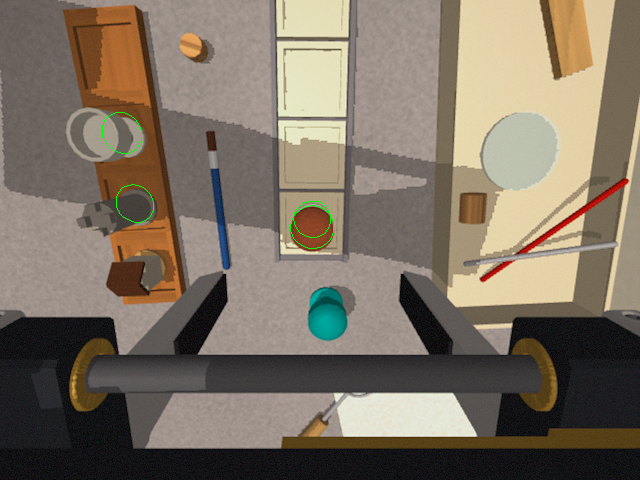

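The three placed ornaments stand upright in order. The toadstool cap matches its circle at (312,229), and the turquoise look-alike at (327,313) is clear of the gripper.

{"method": "servo_tool", "body": {
  "increments": [
    [[0, 0, -0.05, 0], [0, 0, -0.1, 0], [0, 0, -0.14, 0], [0, 0, -0.165, 0], [0, 0, -0.175, 0], [0, 0, -0.175, 0]]
  ]
}}

```text
clock: 24.1
tool_pos: [0.6612, -0.0702, 0.0351]
eef_rot: [-2.278, -2.163, 0.0]
ft_force: [0.1, -0.9, 0.4]
gripper_width: 0.0941
grasp_force: 0.0
```

{"method": "servo_tool", "body": {
  "increments": [
    [[0, 0, 0, 0], [0, 0, 0, 0], [0, 0, 0, 0], [0, 0, 0, 0], [0, 0, 0, 0], [0, 0, 0, 0], [0, 0, 0, 0], [0, 0, 0, 0]]
  ],
  "grip": 1
}}

```text
clock: 25.1
tool_pos: [0.6613, -0.0708, 0.0347]
eef_rot: [-2.278, -2.163, 0.001]
ft_force: [-0.9, 0.1, 1.6]
gripper_width: 0.0414
grasp_force: 30.0
```

{"method": "servo_tool", "body": {
  "increments": [
    [[0, 0, 0.03, 0], [0, 0, 0.08, 0], [0, 0.01, 0.12, 0], [-0.03, 0.05, 0.12, 0.02], [-0.07, 0.09, 0.12, 0.04], [-0.11, 0.13, 0.12, 0.05], [-0.15, 0.16, 0.12, 0.05], [-0.18, 0.1715, 0.12, 0.05]]
  ]
}}

```text
clock: 26.1
tool_pos: [0.4798, 0.1024, 0.1545]
eef_rot: [-2.221, -2.221, -0.0]
ft_force: [-0.0, -0.4, -1.2]
gripper_width: 0.0413
grasp_force: 30.0
```

{"method": "servo_tool", "body": {
  "increments": [
    [[-0.01, 0, 0, 0], [-0.01, 0, -0.05, 0], [-0.01, 0, -0.095, 0], [-0.01, 0, -0.11, 0], [-0.01, 0, -0.115, 0], [-0.01, 0, -0.119, 0], [-0.01, 0, -0.1195, 0], [-0.01, 0, -0.1195, 0]]
  ]
}}

```text
clock: 27.1
tool_pos: [0.4726, 0.1008, 0.0363]
eef_rot: [2.223, 2.218, 0.002]
ft_force: [0.1, -0.7, -0.6]
gripper_width: 0.0414
grasp_force: 30.0
```

{"method": "servo_tool", "body": {
  "increments": [
    [[0, 0, 0, 0], [0, 0, 0, 0], [0, 0, 0, 0], [0, 0, 0, 0], [0, 0, 0, 0], [0, 0, 0, 0], [0, 0, 0, 0], [0, 0, 0, 0]]
  ],
  "grip": 0
}}

```text
clock: 28.1
tool_pos: [0.4716, 0.1007, 0.0353]
eef_rot: [2.224, 2.219, 0.0]
ft_force: [0.3, 0.0, -0.0]
gripper_width: 0.094
grasp_force: 0.0
```

{"method": "servo_tool", "body": {
  "increments": [
    [[0, 0, 0.05, 0], [0, 0, 0.1, 0], [0, 0, 0.15, 0], [0.04, 0, 0.2, 0], [0.08, 0, 0.22, 0], [0.12, 0, 0.22, 0], [0.16, 0, 0.22, 0], [0.16, 0, 0.22, 0]]
  ]
}}

```text
clock: 29.1
tool_pos: [0.633, 0.1004, 0.2537]
eef_rot: [-2.224, -2.218, 0.002]
ft_force: [-0.6, -0.6, 0.2]
gripper_width: 0.0945
grasp_force: 0.0
```

```bash
python3 - <<'E'
from h import *
s=manip.observe(); print(s['clock'],s['tool_pos'])
a=vision.read_camera('top')[230:350,240:480]; b=vision.read_camera('scene')[150:360,140:440]
cv2.imwrite('pics/end.png',np.vstack([cv2.resize(a,(560,280)),cv2.resize(b,(560,315))[:]])) 
E
```

```text
29.1 [0.63304319 0.10036194 0.25371857]
```

View pics/end.png

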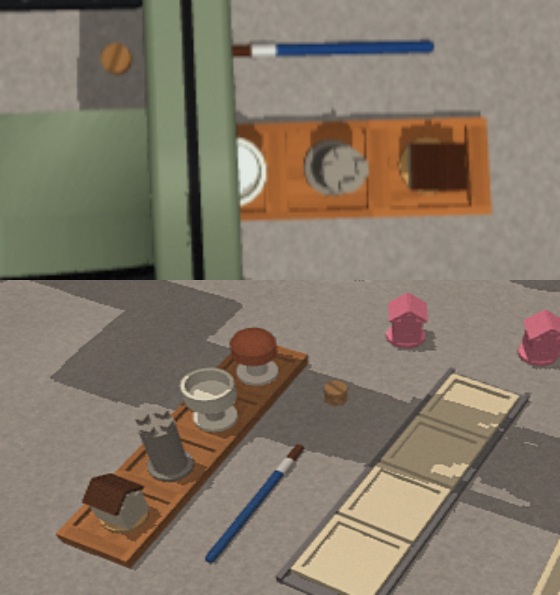

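All four stand upright in their pockets. From the robot's left they are toadstool, bath, tower and house, and the gripper is clear of everything.

```bash
python3 -c "
from bench import manip; print(manip.sign_off())"
```

```text
the job is handed in; nothing more can be done
None
```

All four ornaments stand upright in the display rack in reverse order (from the robot's left: toadstool, bird bath, tower, house), and the job was handed in at about 29 s with the gripper clear.

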